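Show the filter plate to the inspection camera

TASK

Lift the cover flap of the steel filter box well open, until it stands about upright, and draw the filter plate (the one with the wide grip tab) straight up out of its slot; leave the blanking plate with the narrow tab where it is. Hold the filter plate upright and centred about 9 cm in front of the inspection camera's lens, first with its ribbed face square to the lens for a second, then turn it a quarter turn, either way, so that a narrow side edge points at the lens, and finish like that, still holding it in the air. Do not touch the camera, and do not disturb the jars, the white carton or the wrench.

Things in the scene. Friction and masses are not known exactly. Their poses are not given: they have to be found in the camera images.
- filter_box: Open-topped steel box fixed to the table, 116 (x) x 160 (y) x 108 mm high, walls 10 mm (x ends) and 6 mm (y sides), floor 10 mm; origin under its centre. Two plate slots run along its x, at its y = -32 and +13 mm; which plate stands in which varies. A slot is 9 mm wide, between end rails that reach 55 mm above the table. The flap's hinge is on its +y rim, the handle at its -y side.
- flap (a joint): Cover flap, an aluminium plate 120 x 162 x 4 mm, 0.28 kg, with a bar handle. Angle in rad: 0 shut on the rim (starts at 0 to 0.12); grows as the handle side (the box's -y) is lifted; 1.57 upright; stops at 2.0. Stiff hinge (0.32 N m friction): it stays where it is left. Lifting at the handle takes about 4 N.
- flap_handle (a point): Middle of the flap's bar handle: a round steel bar, 12 mm thick, parallel to the hinge (the box's x), 64 mm free between its two posts; its centre is 40 mm above the flap's outer face. 145 mm from the hinge across the flap (toward the box's -y) and 44 mm above the hinge when shut. Its axes turn with the flap.
- flap_hinge (a point): Middle of the hinge line, on the box's +y rim, 108.5 mm above the table; the line runs along the box's x.
- filter: Filter plate, loose perforated steel, about 0.2 kg, upright in a slot under the flap, axes as the box's: 90 (x) x 6 (y) x 60 mm high, plus a grip tab on the middle of its top edge, 44 (x) x 10 (y) x 28 mm high. Origin at the middle of its bottom edge, 10 mm above the table at the start; z up. Its -y face has three upright ribs 5 mm proud (ribbed face); its +y face is smooth.
- filter_tab (a point): Point to grip in the filter plate's tab, 78 mm above the plate's bottom edge, 10 mm below the tab's top; grip across the 10 mm thickness (the plate's y).
- filter_center (a point): Centre of the filter plate's face, 30 mm above its bottom edge (48 mm below filter_tab).
- filter_ribs_out (a point): Imaginary point 93 mm out from the filter plate's centre on its ribbed (-y) side; it shows which way the ribbed face looks.
- blank: Blanking plate, loose, plain solid steel, standing in the other slot: 90 x 6 x 60 mm with a narrow tab 16 x 10 x 22 mm on its top. Origin at the centre of its bottom edge. To be left in its slot.
- camera: Inspection camera fixed on a small stand: 90 x 90 mm foot, post, grey head 60 x 50 x 50 mm whose centre is 160 mm and top 185 mm above the table; origin at the centre of its underside; the lens looks along its -x, level.
- camera_lens (a point): Front of the camera's black lens (38 mm across), 45 mm from the camera's origin along its -x, 160 mm above the table. Axes as the camera's.
- camera_spot (a point): Point in the air 90 mm straight in front of the lens, 160 mm above the table: where the centre of the filter plate is to be shown. Axes as the camera's.
- jar0: The first of four loose glass jars with a maroon cap, 64 mm across, 88 mm high; origin under its centre. A bystander.
- jar1: The second of four loose glass jars with a maroon cap, 64 mm across, 88 mm high; origin under its centre. A bystander.
- jar2: The third of four loose glass jars with a maroon cap, 64 mm across, 88 mm high; origin under its centre. A bystander.
- jar3: The fourth of four loose glass jars with a maroon cap, 64 mm across, 88 mm high; origin under its centre. A bystander.
- carton: Loose white carton, 140 x 100 x 70 mm, origin under its centre. A bystander.
- wrench: Loose steel wrench lying flat, about 180 mm long. A bystander.
Mind the look-alikes: they are no part of the job. Leave any blue or purple look-alike of the camera alone.

How it is judged (in metres and radians):
On the way, in this order (a step that is already met when the one before it is completed fails the run):
1. the cover flap is lifted well open (more than 1.2 rad) (value of joint flap above 1.2 rad), for 0.2 s.
2. the filter plate is drawn out, gripped, its bottom edge above the box's rim (height (world z) of filter above 0.112 m and contact force between the fingers and filter above 1 N), for 0.2 s.
3. the ribbed face is shown square to the lens at the spot (contact force between the fingers and filter above 1 N and distance between filter_center and camera_spot below 0.03 m and angle between filter's own z axis and vertical below 0.2 rad and angle between the y axis of filter and the x axis of camera, either way round below 0.2 rad and x of filter_ribs_out in the frame of camera_spot above 0.05 m), for 0.5 s.
At the end, for the whole second after the job is handed in: The fingers hold the filter plate still in the air, its centre within 30 mm of the spot 90 mm before the lens, upright and a narrow edge pointing at the lens within 0.2 rad, clear of the camera; the blanking plate is within 20 mm of its start (contact force between the fingers and filter above 1 N and distance between filter_center and camera_spot below 0.03 m and angle between filter's own z axis and vertical below 0.2 rad and angle between the x axis of filter and the x axis of camera, either way round below 0.2 rad and linear speed of filter below 0.03 m/s and height (world z) of filter above 0.08 m and contact force between filter and camera below 0.3 N and distance of blank from where it was at the start of the episode below 0.02 m); the arm keeps its last pose, push and grip.
It fails at once if the blanking plate is pulled out of its place (moved over 30 mm) (distance of blank from where it was at the start of the episode above 0.03 m).
It fails at once if the camera is touched (over 2 N) (contact force between camera and anything else above 2 N).
It fails at once if a jar, the carton or the wrench is disturbed (moved over 30 mm) (distance of any of jar0, jar1, jar2, jar3, carton, wrench from where it was at the start of the episode above 0.03 m).
It also fails if it takes over 61 s, if anything falls off the work surface, if the arm or the gripper's body presses on something with over 40 N, if the wrist force passes 120 N, or if a joint passes its speed limit or range.

ROBOT

A 6-joint arm with a two-finger parallel gripper is mounted at the origin on the work surface. World frame = base frame: x ahead of the robot, y to its left, z up, the work surface at z = 0. Lengths are in mm, angles in rad, forces in N, time in s.
With the tool pointing down it reaches from about 275 to 1000 mm from the base axis. Payload 8.4 kg.
Tool frame: the origin (TCP) lies at the very end of the fingers, on their centre line; the grasp point (between the pads) lies 19 mm behind it; z points along the fingers, y is the line along which they close (so a half turn about z gives the same grasp; the last joint's range is limited). The gripper opens to 85 mm and grips with 20 to 120 N. Pads are 22 mm wide; open, the fingers measure 114 mm over their backs; the gripper's body (76 mm by 85 mm) begins 54 mm behind the grasp point. The pads swing forward as they close: fully open they stand 13 mm farther back than shut.
Start: joints at [1.222, 0.353, 1.633, -0, 1.155, -0.002], TCP at [212.43, 587.794, 231.281] pointing down, gripper open.
Joint ranges: [-2.63, 2.63], [-0.92, 2.1], [0.06, 2.66], [-1.3, 4.44], [0, 2.69], [-3.02, 3.02]. Speed limits (rad/s): [2.22, 2.22, 2.79, 3.14, 3.14, 3.14].

INTERFACE

Orientations are given as [roll, pitch, yaw] about the fixed x, y, z axes, in that order (R = Rz(yaw) Ry(pitch) Rx(roll)).
In Python, from rig import sensors, grab_frame, camera_params, order gives the robot as it stands. The module is installed in compiled form; this text tells all that it offers.
- The arm moves only by the tool move_arm, never from a script. Its argument "motion" is a list of rows, each a list of 7 numbers: the turn, a rotation vector about the tool's x, y, z in parts of the range, where 1.0 means 90 degrees, then the shift along the tool's x, y, z in shares of 100 cm (1.0 is 100 cm), then the finger opening in m, from 0 to 0.0854. A call has 1 to 8 rows; each row is the pose to reach, as a shift and turn from the pose commanded when the call began, along the tool's axes at that moment; what a row does not reach only later rows make up. A row lasts 1/8 s, in which the tool goes at most 62.5 mm and 10.7 degrees, less where a joint would pass 70% of its speed; a pose out of reach is approached as far as the arm can. No shift or turn number may pass 1 either way. A call with a gripper value outside its range is refused whole. The fingers move at their own pace and stop on an object; "grip_force" is the grip in N (left out, the last holds). Time passes only in rows, so rows that repeat a pose let the fingers close. It gives the time, the measured TCP pose, the force, the opening and the grip force at its end, in the units of the state.
- sensors.sense(): the state, without advancing time (a new reading comes with each control period).
- grab_frame(name): name is "scene" or "top" or "wrist"; returns (picture, depth): 480x640x3 uint8, red, green, blue; 480x640 float32, mm along the optical axis (not along the pixel's ray), 0 where there is no reading.
- camera_params(name): a dict with "camera_matrix" (3x3 intrinsics, pixels), "world_from_camera" (4x4, takes a point from camera to world coordinates). Camera axes: x right, y down, z forward; pixel columns grow to the right and rows downward; lengths in mm; the calibration is good to about 2 mm. A picture is of the moment at which its call begins: read the wrist's pose just before it. camera_params takes no time and is no camera call; for the wrist camera it gives the pose at the moment of the call.
- order.sign_off(): hands the job in; it is judged then, once.
The state is a dict: "clock": time; "qpos": joint angles; "qvel": joint speeds; "joint_efforts": joint torques, N m; "eef_pos": TCP position; "tcp_rot": TCP orientation; "contact_force": force on the tool from outside, world axes, zero at the start; "wrist_torque": the same for the moment, N m; "opening": opening from 0.0 (shut) to 1.0 (fully open); "grasp_force": force on a finger pad.
Only numpy, scipy, OpenCV 4.12 (cv2) and the standard library are available. Lean on these libraries where they do the work, as an engineer would, in place of code of your own. Each camera call takes 0.05 s, during which the arm holds its last target. There are 200 camera calls.

## Working session

There is one attempt and no reset: what is moved stays moved. The work goes in short steps, Python scripts to look and compute and a tool call to move; the robot and the scene stay as the last step left them, time stands still between calls to the robot, and variables do not carry over. Pictures are saved under pics/ and viewed, at most 10 in all, crops included, and the job is handed in when it is done.

Besides the shell and the picture viewer there is one more tool, called after "Emit:" as a command line: name --pt "numbers of a row" for each row, then --argument value for the rest. move_arm: Moves the arm, as the interface text tells. Its arguments: {"type":"object","properties":{"motion":{"type":"array","items":{"type":"array","items":{"type":"number"}}},"grip_force":{"type":"number"}},"required":["motion"]}

```bash
mkdir -p pics
python3 - <<'E'
from rig import sensors, grab_frame, camera_params
import cv2,numpy as np
s=sensors.sense();print({k:np.round(v,3) for k,v in s.items()})
for n in("scene","top"):
    p,d=grab_frame(n);cv2.imwrite(f"pics/{n}0.png",p[:,:,::-1]);np.save(n+"_d.npy",d)
    c=camera_params(n);print(n,np.round(c["camera_matrix"],1).tolist(),np.round(c["world_from_camera"],3).tolist())
E
```

```text
{'clock': np.float64(0.0), 'qpos': array([ 1.222,  0.354,  1.634,  0.   ,  1.155, -0.002]), 'qvel': array([-0.001,  0.   ,  0.   ,  0.001,  0.   ,  0.001]), 'joint_efforts': array([ 0.0000e+00, -6.0524e+01, -3.4206e+01,  0.0000e+00,  1.0000e-02,
        0.0000e+00]), 'eef_pos': array([212.262, 587.357, 230.567]), 'tcp_rot': array([-3.14 , -0.   ,  2.795]), 'contact_force': array([-0.503,  0.724, -0.542]), 'wrist_torque': array([ 0.   , -0.054, -0.003]), 'grasp_force': np.float64(0.0), 'opening': np.float64(1.001)}
scene [[494.0, 0.0, 322.0], [0.0, 494.0, 242.6], [0.0, 0.0, 1.0]] [[0.786, 0.373, -0.494, 1111.41], [0.618, -0.475, 0.626, -682.427], [-0.002, -0.797, -0.604, 732.913], [0.0, 0.0, 0.0, 1.0]]
top [[484.4, 0.0, 316.5], [0.0, 484.4, 235.7], [0.0, 0.0, 1.0]] [[-0.001, -0.992, 0.123, 437.587], [-1.0, -0.002, -0.021, -21.292], [0.021, -0.123, -0.992, 1302.779], [0.0, 0.0, 0.0, 1.0]]
```

View pics/scene0.png

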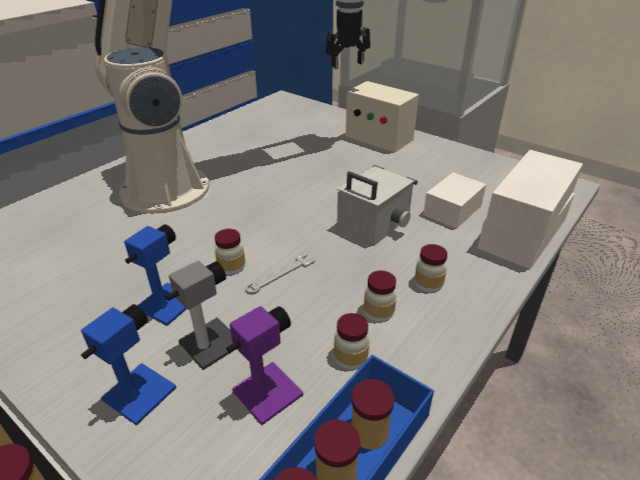

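View pics/top0.png

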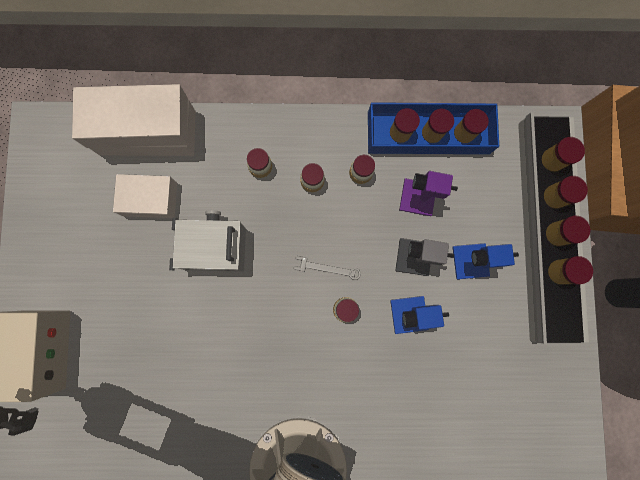

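The scene view shows the box at (375,205) with its handle at (362,185), and the grey camera's head at (193,285) with the lens toward the box. In the top view the flap is at about (207,245), its handle at (232,243), and the grey camera's head at (432,252) with the lens at its left. The wrench lies at (327,267) and the nearby jar at (347,310).

```bash
cat > h.py <<'E'
import numpy as np,cv2
from rig import camera_params
def cloud(n,d,c=None):
    c=c or camera_params(n);K=c["camera_matrix"];T=c["world_from_camera"]
    v,u=np.indices(d.shape);p=np.stack([(u-K[0,2])/K[0,0]*d,(v-K[1,2])/K[1,1]*d,d],-1)
    w=p@T[:3,:3].T+T[:3,3];w[d==0]=np.nan;return w
def rect(w,m):
    q=w[m];r=cv2.minAreaRect(q[:,:2].astype(np.float32))
    print(m.sum(),"rect",np.round(r,1) if 0 else [np.round(x,1) for x in r],"z",np.round(np.percentile(q[:,2],[2,50,98]),1),"mean",np.round(q.mean(0),1));return q
E
python3 - <<'E'
from h import *
for n,boxes in (("top",{"flap":(165,205,250,280),"head":(395,230,460,285)}),("scene",{"flap":(325,160,425,250),"head":(160,250,235,320)})):
    w=cloud(n,np.load(n+"_d.npy"));im=cv2.imread(f"pics/{n}0.png").astype(int)
    u,v=np.meshgrid(range(640),range(480))
    for k,(a,b,c,d) in boxes.items():
        R=(u>=a)&(u<c)&(v>=b)&(v<d);z=w[...,2]
        if k=="flap":
            print(n,"flap");q=rect(w,R&(z>95)&(z<135))
            A=np.c_[q[:,:2],np.ones(len(q))];print("plane",np.linalg.lstsq(A,q[:,2],rcond=None)[0])
            print("handle");m=R&(z>145)
            if m.sum()>3: rect(w,m)
        else:
            sat=im.max(-1)-im.min(-1)
            print(n,"headtop");rect(w,R&(z>178)&(z<192)&(sat<40))
            print("lens dark");m=R&(im.max(-1)<50)&(z>130);rect(w,m)
            print("foot");rect(w,R&(z>3)&(z<25)&(sat<40))
            print("head all");rect(w,R&(z>145)&(sat<40)&(im.max(-1)>70))
# side objects
w=cloud("top",np.load("top_d.npy"))
im=cv2.imread("pics/top0.png").astype(int)
for nm,(a,b,c,d) in {"jarA":(330,295,365,325),"jarB":(245,145,275,182),"jarC":(300,160,328,195),"jarD":(350,152,378,187),"blue2":(390,295,450,335),"purple":(398,168,460,218),"carton":(110,172,182,222)}.items():
    q=w[b:d,a:c].reshape(-1,3);q=q[q[:,2]>50];print(nm,np.round(q.min(0)),np.round(q.max(0)))
E
```

```text
top flap
3100 rect [array([563.2, 228.5]), array([171.2, 127.4]), np.float64(88.3)] z [108.6 115.1 121.7] mean [562.6 228.9 115.1]
plane [-6.75640791e-04 -3.95618239e-02  1.24502821e+02]
handle
178 rect [array([561.7, 162.2]), array([12.8, 79.9]), np.float64(89.1)] z [150.5 163.1 167.4] mean [561.7 161.5 162.5]
top headtop
598 rect [array([ 541.9, -308.4]), array([85.2, 50.3]), np.float64(81.2)] z [178.7 184.2 188.6] mean [ 540.1 -316.9  184. ]
lens dark
218 rect [array([ 533.8, -314. ]), array([106. ,  41.8]), np.float64(69.0)] z [151.1 174.5 181.5] mean [ 541.7 -289.1  172.2]
foot
894 rect [array([ 541. , -348.1]), array([176.3, 147.3]), np.float64(89.4)] z [ 3.2  8.7 14.8] mean [ 532.7 -313.2    8.5]
head all
545 rect [array([ 541.1, -315.3]), array([100.1,  50. ]), np.float64(80.9)] z [171.2 184.4 188.9] mean [ 540.2 -320.1  183.9]
scene flap
1942 rect [array([565.3, 225.4]), array([131.9, 174. ]), np.float64(0.2)] z [ 96.8 115.4 124.3] mean [573.  209.7 113.6]
plane [-3.56605992e-02  1.62681022e-03  1.33737272e+02]
handle
202 rect [array([561.7, 159.5]), array([15., 83.]), np.fl
[... 193 characters left out ...]
4. ]
lens dark
298 rect [array([ 547.3, -319.5]), array([105.1,  27.8]), np.float64(79.7)] z [151.7 166.7 179.8] mean [ 553.9 -298.8  167.9]
foot
106 rect [array([ 388.7, -205.4]), array([157.6, 270.7]), np.float64(56.3)] z [ 3.   4.4 17.9] mean [ 408.1 -193.4    6.6]
head all
737 rect [array([ 542.6, -309.5]), array([84.4, 51.9]), np.float64(81.9)] z [176.6 184.9 186.9] mean [ 543.2 -322.4  184.4]
jarA [ 371. -154.   50.] [434. -92.  94.]
jarB [757.  75.  51.] [816. 135.  96.]
jarC [717. -68.  51.] [778.  -7.  96.]
jarD [ 740. -200.   51.] [ 799. -138.   95.]
blue2 [ 361. -354.  133.] [ 416. -247.  191.]
purple [ 674. -384.   51.] [ 733. -278.  190.]
carton [620. 289.  50.] [751. 476. 117.]
```

Run:
```python
from h import *
for n,(a,b,c,d),hb in (("top",(395,230,460,285),(220,215,245,275)),("scene",(160,250,235,320),(340,165,385,205))):
    w=cloud(n,np.load(n+"_d.npy"));im=cv2.imread(f"pics/{n}0.png").astype(int)
    u,v=np.meshgrid(range(640),range(480));z=w[...,2]
    R=(u>=a)&(u<c)&(v>=b)&(v<d);sat=im.max(-1)-im.min(-1)
    T=R&(z>180)&(z<188)&(sat<25)&(im.max(-1)>75)
    m=cv2.morphologyEx(T.astype(np.uint8),cv2.MORPH_OPEN,np.ones((5,5)))>0
    q=rect(w,m)
    D=np.array([.148,.989]);N=np.array([.989,-.148])
    for nm,M in(("top",m),("dark",R&(im.max(-1)<60)&(z>140)&(z<182))):
        p=w[M][:,:2];print(nm,M.sum(),"along",np.round(np.percentile(p@D,[1,5,50,95,99]),1),"across",np.round(np.percentile(p@N,[1,5,50,95,99]),1))
    R=(u>=hb[0])&(u<hb[2])&(v>=hb[1])&(v<hb[3])&(z>159)&(z<170)
    p=w[R];print("handle",len(p),np.median(p,0),"slope dy/dx",np.polyfit(p[:,0],p[:,1],1)[0],np.round(np.percentile(p[:,0],[2,98]),1))
    # flap edge at hinge/handle sides
w=cloud("top",np.load("top_d.npy"));z=w[...,2]
for r in (230,245,260):
    print([ (x,*np.round(w[r,x],0)) for x in range(168,186,2)])
```

```text
323 rect [array([ 538. , -318.4]), array([47.4, 57.4]), np.float64(0.4)] z [180.8 184.4 187.4] mean [ 537.7 -321.9  184.4]
top 323 along [-265.2 -261.5 -239.5 -213.6 -209.3] across [558.6 560.6 577.  602.  605.2]
dark 267 along [-285.6 -279.1 -199.5 -182.8 -182.2] across [556.4 556.7 577.  597.6 600.6]
handle 160 [561.76904356 161.70413784 163.30941102] slope dy/dx -0.01983313078622963 [523.1 600.8]
655 rect [array([ 540.9, -321.1]), array([59.4, 51.9]), np.float64(81.7)] z [182.2 185.  186.9] mean [ 543.6 -322.5  184.9]
top 655 along [-266.3 -263.6 -238.9 -212.3 -209.4] across [559.6 562.1 586.1 606.2 607.4]
dark 394 along [-287.1 -283.  -201.1 -184.7 -183. ] across [567.2 576.9 591.2 602.  604.7]
handle 128 [565.04901009 158.649398   163.51193057] slope dy/dx -0.02306170707586695 [522.8 601.7]
[(168, np.float64(613.0), np.float64(352.0), np.float64(-2.0)), (170, np.float64(613.0), np.float64(346.0), np.float64(2.0)), (172, np.float64(613.0), np.float64(341.0), np.float64(-1.0)), (174, np.float64(613.0), np.float64(335.0), np.float64(3.0)), (176, np.float64(599.0), np.float64(301.0)
[... 722 characters left out ...]
, (182, np.float64(561.0), np.float64(284.0), np.float64(113.0)), (184, np.float64(561.0), np.float64(280.0), np.float64(109.0))]
[(168, np.float64(nan), np.float64(nan), np.float64(nan)), (170, np.float64(524.0), np.float64(313.0), np.float64(109.0)), (172, np.float64(524.0), np.float64(307.0), np.float64(112.0)), (174, np.float64(524.0), np.float64(304.0), np.float64(107.0)), (176, np.float64(524.0), np.float64(298.0), np.float64(111.0)), (178, np.float64(524.0), np.float64(292.0), np.float64(115.0)), (180, np.float64(524.0), np.float64(288.0), np.float64(112.0)), (182, np.float64(524.0), np.float64(283.0), np.float64(113.0)), (184, np.float64(524.0), np.float64(277.0), np.float64(115.0))]
```

```bash
cat > plan.py <<'E'
import sys,json,numpy as np
from scipy.spatial.transform import Rotation as R
def rows(c,ts):
    R0=R.from_euler('xyz',c[3:])
    for t in ts:
        d=R0.inv()*R.from_euler('xyz',t[3:6])
        print(np.round(d.as_rotvec(),4).tolist()+np.round(R0.inv().apply(np.array(t[:3])-c[:3])/1000,4).tolist())
E
python3 - <<'E'
from plan import *
c=np.array([212.43,587.794,231.281,np.pi,0,2.795])
y=np.pi-.02
rows(c,[[212.4,587.8,290,np.pi,0,2.795],[562,161,260,np.pi,0,y]])
from h import *
w=cloud("top",np.load("top_d.npy"));q=w[310:400,0:80].reshape(-1,3);q=q[q[:,2]>50];print(q.min(0),q.max(0))
E
```

```text
[0.0, 0.0, 0.0, 0.0, -0.0, -0.0587]
[0.0, 0.0, -0.3266, -0.4738, -0.2827, -0.0287]
[200.11155848 585.55342571  50.11398156] [400.58188542 718.17424745 166.37373964]
```

The rows are not in the units I measure in: turns go in shares of 90 degrees. I convert before sending: -0.327 rad is -0.2082.

Emit:
move_arm --pt "0 0 0 0 0 -0.0587 0.085" --pt "0 0 -0.2082 -0.474 -0.283 -0.029 0.085" --pt "0 0 -0.2082 -0.474 -0.283 -0.029 0.085" --pt "0 0 -0.2082 -0.474 -0.283 -0.029 0.085" --pt "0 0 -0.2082 -0.474 -0.283 -0.029 0.085" --pt "0 0 -0.2082 -0.474 -0.283 -0.029 0.085" --pt "0 0 -0.2082 -0.474 -0.283 -0.029 0.085" --pt "0 0 -0.2082 -0.474 -0.283 -0.029 0.085"

```text
clock: 1.1
eef_pos: [489.6, 248.4, 266.3]
tcp_rot: [3.142, -0.0, 3.122]
contact_force: [0.5, 0.6, -0.5]
opening: 0.997
grasp_force: 0.0
```

Emit:
move_arm --pt "0 0 0 0 0 0 0.085"

```text
clock: 1.23
eef_pos: [490.6, 246.8, 265.9]
tcp_rot: [-3.14, -0.0, 3.117]
contact_force: [-0.4, 0.6, 0.4]
opening: 0.991
grasp_force: 0.0
```

Emit:
move_arm --pt "0 0 0 -0.0365 -0.0425 0.03 0.085" --pt "0 0 0 -0.073 -0.0845 0.045 0.085" --pt "0 0 0 -0.073 -0.0845 0.075 0.085" --pt "0 0 0 -0.073 -0.0845 0.105 0.085" --pt "0 0 0 -0.073 -0.0845 0.126 0.085" --pt "0 0 0 -0.073 -0.0845 0.126 0.085"

```text
clock: 1.98
eef_pos: [558.3, 164.8, 138.9]
tcp_rot: [-3.141, -0.004, 3.122]
contact_force: [-0.5, -0.0, 0.5]
opening: 0.996
grasp_force: 0.0
```

Emit:
move_arm --pt "0 0 0 0 0 0 0.0" --pt "0 0 0 0 0 0 0.0" --pt "0 0 0 0 0 0 0.0" --pt "0 0 0 0 0 0 0.0" --pt "0 0 0 0 0 0 0.0" --pt "0 0 0 0 0 0 0.0" --grip_force 25

```text
clock: 2.72
eef_pos: [560.2, 163.4, 140.8]
tcp_rot: [-3.14, 0.0, 3.122]
contact_force: [0.5, -4.8, 2.9]
opening: 0.13
grasp_force: 25.4
```

Emit:
move_arm --pt "0 0 0 0 0.0027 -0.0071 0" --pt "0 0 0 0 0.0092 -0.0207 0" --pt "0 0 0 0 0.0171 -0.0337 0" --pt "0 0 0 0 0.0262 -0.0458 0" --pt "0 0 0 0 0.0364 -0.0569 0" --pt "0 0 0 0 0.0478 -0.067 0" --pt "0 0 0 0 0.06 -0.0759 0" --pt "0 0 0 0 0.0731 -0.0835 0"

```text
clock: 3.72
eef_pos: [561.9, 234.5, 226.4]
tcp_rot: [-3.137, 0.001, 3.122]
contact_force: [-2.0, -8.6, 9.2]
opening: 0.126
grasp_force: 24.8
```

Converted, 0.35 rad is 0.2228.

Emit:
move_arm --pt "0.0318 0 0 0 0.0129 -0.0062 0" --pt "0.0637 0 0 0 0.0263 -0.0112 0" --pt "0.0955 0 0 0 0.0401 -0.0147 0" --pt "0.1273 0 0 0 0.0542 -0.0168 0" --pt "0.1592 0 0 0 0.0684 -0.0174 0" --pt "0.191 0 0 0 0.0826 -0.0166 0" --pt "0.2228 0 0 0 0.0966 -0.0142 0" --pt "0.2546 0 0 0 0.1103 -0.0105 0"

```text
clock: 4.72
eef_pos: [564.5, 347.9, 236.2]
tcp_rot: [-2.74, 0.003, 3.122]
contact_force: [2.8, -0.6, 10.3]
opening: 0.13
grasp_force: 26.5
```

Emit:
move_arm --pt "0 0 0 0 0 0 0" --pt "0 0 0 0 0 0 0.035" --pt "0 0 0 0 0 0 0.035" --pt "0 0 0 0 0 0 0.035" --pt "0 0 0 0 0 0 0.035"

```text
clock: 5.35
eef_pos: [563.6, 347.3, 234.4]
tcp_rot: [-2.741, -0.0, 3.121]
contact_force: [-0.7, -0.0, 0.7]
opening: 0.413
grasp_force: 0.0
```

Converted, -0.4 rad is -0.2546.

Emit:
move_arm --pt "0 0 0 0 0 -0.04 0.035" --pt "0 0 0 0 0 -0.095 0.035" --pt "-0.0637 0 0 0 -0.02 -0.095 0.035" --pt "-0.1273 0 0 0 -0.06 -0.085 0.035" --pt "-0.191 0 0 0 -0.11 -0.065 0.035" --pt "-0.2546 0 0 0 -0.168 -0.033 0.035" --pt "-0.2546 0 0 0 -0.168 -0.033 0.035" --pt "-0.2546 0 0 0 -0.168 -0.033 0.035"

```text
clock: 6.35
eef_pos: [561.0, 205.2, 330.7]
tcp_rot: [3.142, 0.0, 3.12]
contact_force: [0.4, -0.1, 0.6]
opening: 0.411
grasp_force: 0.0
```

Run:
```python
from rig import sensors, grab_frame, camera_params
from h import *
s=sensors.sense();print(s["eef_pos"],s["tcp_rot"],s["contact_force"])
out=[]
for n in("wrist","scene"):
    c=camera_params(n);p,d=grab_frame(n);np.savez(n+"1.npz",p=p,d=d,K=c["camera_matrix"],T=c["world_from_camera"]);cv2.imwrite(f"pics/{n}1.png",p[:,:,::-1])
```

```text
[561.03442663 205.15919299 330.74608897] [3.14156249e+00 4.07552396e-04 3.11989871e+00] [ 0.42008335 -0.134652    0.60798521]
```

View pics/wrist1.png

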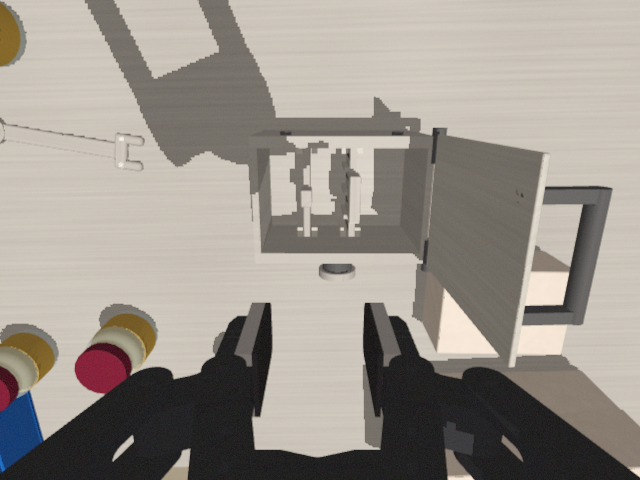

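View pics/scene1.png

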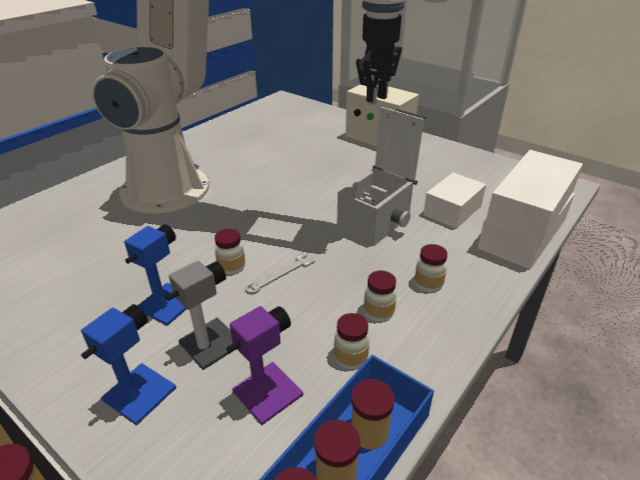

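The wrist view shows the flap upright on the right, the narrow tab at about (307,197), and the wide tab at about (354,195) in the slot nearer the hinge. The scene view confirms the flap stands open. The next step is to measure the tabs by depth.

```bash
python3 - <<'E'
from h import *
f=np.load("wrist1.npz");w=cloud("wrist",f["d"],{"camera_matrix":f["K"],"world_from_camera":f["T"]})
u,v=np.meshgrid(range(640),range(480));z=w[...,2]
R=(u>272)&(u<395)&(v>150)&(v<236)
for lo,hi in((90,104),(80,104),(62,78)):
    m=R&(z>lo)&(z<hi)
    n,l=cv2.connectedComponents(m.astype(np.uint8))
    for i in range(1,n):
        if (l==i).sum()>25: print(lo,hi,"px",u[l==i].mean(),v[l==i].mean(),end=" ");rect(w,l==i)
fl=(u>445)&(u<500)&(v>170)&(v<270)
p=w[fl];print("flap",np.polyfit(p[:,2],p[:,1],1))
for zz,rng in(("rim",(100,115)),):
    m=(u>240)&(u<440)&(v>120)&(v<275)&(z>100)&(z<115);rect(w,m)
E
python3 -c "
import cv2;i=cv2.imread('pics/wrist1.png')[110:290,230:450];cv2.imwrite('pics/crop1.png',cv2.resize(i,None,fx=3,fy=3))"
```

```text
90 104 px 354.38560885608854 199.36346863468634 542 rect [array([564.8, 239.1]), array([10.1, 43.9]), np.float64(89.0)] z [92.6 97.6 99.1] mean [564.1 238.9  97.4]
90 104 px 306.0486486486486 198.98918918918918 185 rect [array([563.9, 194.2]), array([ 9.4, 15.8]), np.float64(88.5)] z [90.4 91.7 93.2] mean [563.9 194.2  91.7]
80 104 px 353.99666110183637 198.4908180300501 599 rect [array([564.7, 239.1]), array([10.1, 43.9]), np.float64(88.9)] z [82.1 97.5 99.1] mean [563.5 238.6  96.2]
80 104 px 306.048309178744 198.0 207 rect [array([563.8, 194.1]), array([ 9.5, 16. ]), np.float64(88.6)] z [83.4 91.6 93.2] mean [563.1 194.2  91.1]
62 78 px 306.4913793103448 169.85775862068965 232 rect [array([539.2, 195.2]), array([ 8.8, 34.3]), np.float64(87.4)] z [68.2 69.9 76.8] mean [539.9 194.8  70.2]
62 78 px 351.98514851485146 164.2970297029703 202 rect [array([539.3, 238. ]), array([32.7, 11.7]), np.float64(5.2)] z [64.3 70.  76.9] mean [535.4 238.7  70. ]
62 78 px 306.5 221.5 168 rect [array([591.5, 193.3]), array([ 5.1, 28.3]), np.float64(88.5)] z [68.3 69.8 71.2] mean [591.5 193.3  69.8]
6
[... 402 characters left out ...]
 illegal value
 ** On entry to DLASCL parameter number  5 had an illegal value
 ** On entry to DLASCL parameter number  4 had an illegal valueTraceback (most recent call last):
  File "<stdin>", line 11, in <module>
    c, resids, rank, s = lstsq(lhs, rhs, rcond)
                         ~~~~~^^^^^^^^^^^^^^^^^
    x, resids, rank, s = _umath_linalg.lstsq(a, b, rcond,
                         ~~~~~~~~~~~~~~~~~~~^^^^^^^^^^^^^
                                             signature=signature)
                                             ^^^^^^^^^^^^^^^^^^^^
    raise LinAlgError("SVD did not converge in Linear Least Squares")
numpy.linalg.LinAlgError: SVD did not converge in Linear Least Squares
```

View pics/crop1.png

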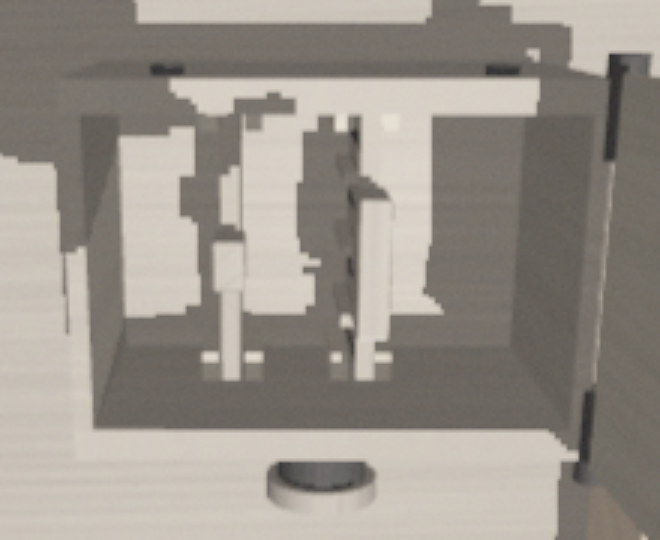

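Emit:
move_arm --pt "0 0 0 -0.0028 0.034 0.02 0.035" --pt "0 0 0 -0.0028 0.034 0.07 0.035" --pt "0 0 0 -0.0028 0.034 0.12 0.035" --pt "0 0 0 -0.0028 0.034 0.17 0.035" --pt "0 0 0 -0.0028 0.034 0.21 0.035" --pt "0 0 0 -0.0028 0.034 0.235 0.035" --pt "0 0 0 -0.0028 0.034 0.25 0.035" --pt "0 0 0 -0.0028 0.034 0.257 0.035"

```text
clock: 7.45
eef_pos: [564.1, 240.9, 72.6]
tcp_rot: [-3.141, -0.001, 3.124]
contact_force: [0.9, 0.5, -0.1]
opening: 0.406
grasp_force: 0.0
```

Emit:
move_arm --pt "0 0 0 0 0 0 0.035" --pt "0 0 0 0 0 0 0" --pt "0 0 0 0 0 0 0" --pt "0 0 0 0 0 0 0" --pt "0 0 0 0 0 0 0" --grip_force 50

```text
clock: 8.07
eef_pos: [565.1, 239.9, 74.5]
tcp_rot: [3.141, 0.002, 3.122]
contact_force: [-1.8, -0.4, 7.2]
opening: 0.106
grasp_force: 50.3
```

Emit:
move_arm --pt "0 0 0 0 0 -0.01 0" --pt "0 0 0 0 0 -0.025 0" --pt "0 0 0 0 0 -0.04 0" --pt "0 0 0 0 0 -0.06 0" --pt "0 0 0 0 0 -0.08 0" --pt "0 0 0 0 0 -0.1 0" --pt "0 0 0 0 0 -0.12 0" --pt "0 0 0 0 0 -0.135 0"

```text
clock: 9.07
eef_pos: [564.5, 239.8, 210.1]
tcp_rot: [3.141, 0.001, 3.122]
contact_force: [-0.3, -0.0, -2.3]
opening: 0.105
grasp_force: 49.1
```

Run:
```python
from rig import sensors, grab_frame, camera_params
from h import *
s=sensors.sense();print(s["clock"],s["eef_pos"],s["tcp_rot"],s["contact_force"],s["grasp_force"],s["opening"])
p,d=grab_frame("scene");cv2.imwrite("pics/scene2.png",cv2.resize(p[60:260,280:480,::-1],None,fx=3,fy=3))
```

```text
9.075 [564.53017988 239.7967308  210.14401625] [3.14102504e+00 1.27587706e-03 3.12183308e+00] [-0.3408843  -0.00415523 -2.34102973] 49.10447537899017 0.10528046655620125
```

View pics/scene2.png

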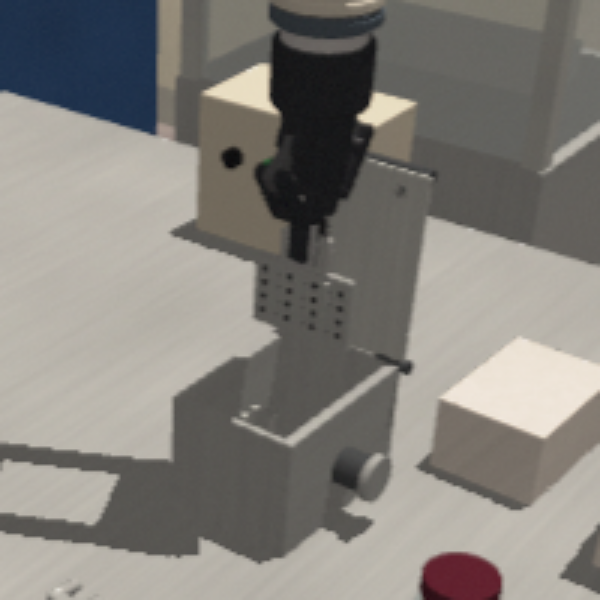

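The plate is out, held upright above the box at about (300,300) in the crop, and the flap stays open behind it. Next I carry it to the camera.

Converted, 0.128 rad is 0.0815.

Emit:
move_arm --pt "0 0 0 0 -0.02 0 0" --pt "0 0 0 -0.001 -0.06 0 0" --pt "0 0 0 -0.002 -0.11 0 0" --pt "0 0 0.0191 -0.003 -0.16 0 0" --pt "0 0 0.0382 -0.004 -0.21 0 0" --pt "0 0 0.0573 -0.005 -0.26 0.005 0" --pt "0 0 0.0815 -0.006 -0.3 0.01 0" --pt "0 0 0.0815 -0.006 -0.34 0.0156 0"

```text
clock: 10.12
eef_pos: [562.3, -102.6, 191.8]
tcp_rot: [-3.141, -0.001, 2.993]
contact_force: [0.1, 1.5, -3.0]
opening: 0.103
grasp_force: 49.2
```

Emit:
move_arm --pt "0 0 0 0 0 0 0"

```text
clock: 10.25
eef_pos: [562.0, -103.4, 191.4]
tcp_rot: [-3.141, -0.002, 2.99]
contact_force: [0.2, 0.6, -2.5]
opening: 0.107
grasp_force: 49.4
```

Run:
```python
from rig import sensors, grab_frame, camera_params
from h import *
from plan import rows
s=sensors.sense();print(s["clock"],s["eef_pos"],s["tcp_rot"],s["contact_force"],s["grasp_force"])
e=np.r_[s["eef_pos"],s["tcp_rot"]]
rows(e,[[562.7,-179.3,194.5,np.pi,0,np.pi-.148]])
for n in("top","scene"):
    p,d=grab_frame(n);w=cloud(n,d);m=(w[...,2]>128)&(w[...,2]<192)&(w[...,1]>e[1]-60)&(w[...,1]<e[1]+60)&(w[...,0]>500)&(w[...,0]<625)
    if m.sum()>10: rect(w,m)
    if n=="scene": cv2.imwrite("pics/scene3.png",cv2.resize(p[180:400,120:380,::-1],None,fx=3,fy=2.7))
```

```text
10.25 [ 561.96432435 -103.416503    191.41906484] [-3.14087199e+00 -2.40431434e-03  2.99044093e+00] [ 0.19760384  0.55417905 -2.48836109] 49.4145941734314
[-0.0007, -0.0024, -0.0032, -0.0121, -0.0749, -0.0031]
51 rect [array([ 527.4, -101.1]), array([10.7, 24.5]), np.float64(84.5)] z [131.8 183.8 189.4] mean [527.3 -99.1 174.6]
765 rect [array([ 561., -106.]), array([15.1, 92.6]), np.float64(82.6)] z [130.1 161.  188.9] mean [ 566.3 -107.4  160.8]
```

View pics/scene3.png

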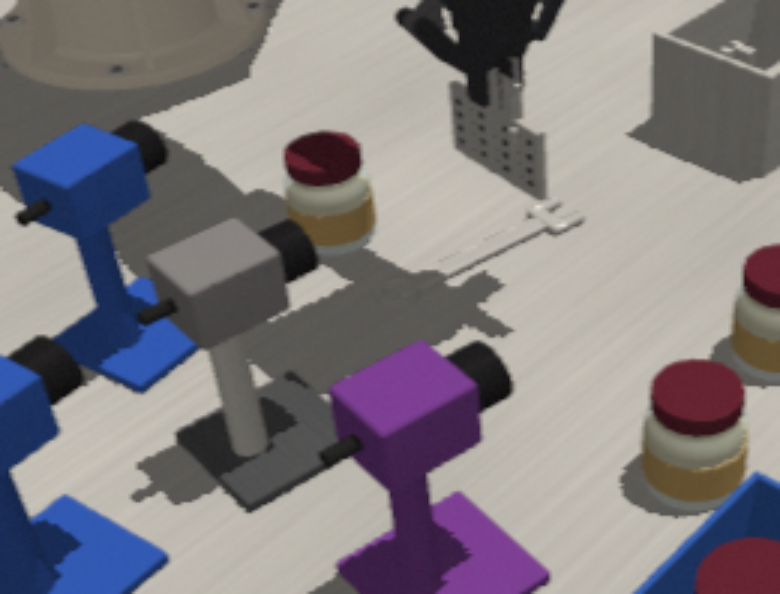

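The plate is upright at about (497,140) in the crop, its ribbed face toward the grey camera and its path clear. I move it to the spot and hold.

Emit:
move_arm --pt "0 0 0 -0.003 -0.02 -0.001 0" --pt "0 0 0 -0.007 -0.045 -0.002 0" --pt "0 0 0 -0.01 -0.065 -0.002 0" --pt "0 0 0 -0.012 -0.075 -0.002 0" --pt "0 0 0 -0.012 -0.075 -0.002 0" --pt "0 0 0 -0.012 -0.075 -0.002 0" --pt "0 0 0 -0.012 -0.075 -0.002 0" --pt "0 0 0 -0.012 -0.075 -0.002 0"

```text
clock: 11.35
eef_pos: [564.4, -175.9, 194.7]
tcp_rot: [3.142, -0.0, 2.994]
contact_force: [-0.8, 0.0, -1.9]
opening: 0.105
grasp_force: 49.5
```

Emit:
move_arm --pt "0 0 0 0 0 0 0" --pt "0 0 0 0 0 0 0" --pt "0 0 0 0 0 0 0" --pt "0 0 0 0 0 0 0" --pt "0 0 0 0 0 0 0" --pt "0 0 0 0 0 0 0" --pt "0 0 0 0 0 0 0" --pt "0 0 0 0 0 0 0"

```text
clock: 12.35
eef_pos: [564.4, -176.3, 194.7]
tcp_rot: [3.142, 0.0, 2.994]
contact_force: [0.8, -0.0, -2.6]
opening: 0.103
grasp_force: 49.5
```

Run:
```python
from rig import sensors, grab_frame
from h import *
s=sensors.sense();print(s["clock"],s["eef_pos"],s["tcp_rot"],s["grasp_force"])
D=np.array([.148,.989]);N=np.array([.989,-.148]);e=s["eef_pos"]
p,d=grab_frame("scene");w=cloud("scene",d);im=p.astype(int);z=w[...,2]
q=rect(w,(z>128)&(z<188)&(abs(w[...,1]-e[1])<30)&(abs(w[...,0]-e[0])<60))
print("plate along/across",np.median(q[:,:2]@D),np.percentile(q[:,:2]@N,[2,98]))
a=w[...,:2]@D;c=w[...,:2]@N
m=(im.max(-1)<60)&(z>140)&(z<181)&(a>-210)&(a<-160)&(c>555)&(c<612)
print("lens",m.sum(),np.percentile(a[m],[50,90,98]),np.percentile(c[m],[2,98]))
```

```text
12.35 [ 564.37645461 -176.32354698  194.72901338] [3.14158238e+00 1.20242156e-06 2.99373057e+00] 49.485045075416565
710 rect [array([ 562.8, -182.3]), array([13.6, 93. ]), np.float64(85.5)] z [132.1 161.  186.3] mean [ 569.3 -182.   160.7]
plate along/across -95.28825612378088 [539.46588877 628.63108768]
lens 231 [-193.65621397 -184.75221592 -182.8656934 ] [578.81240818 602.71845496]
```

Converted, 0.99 rad is 0.6303.

Emit:
move_arm --pt "0 0 0.0509 0 0 0 0" --pt "0 0 0.1337 0 0 0 0" --pt "0 0 0.2165 0 0 0 0" --pt "0 0 0.2992 0 0 0 0" --pt "0 0 0.382 0 0 0 0" --pt "0 0 0.4647 0 0 0 0" --pt "0 0 0.5475 0 0 0 0" --pt "0 0 0.6303 0 0 0 0"

```text
clock: 13.4
eef_pos: [564.3, -176.3, 194.7]
tcp_rot: [-3.142, -0.0, 2.0]
contact_force: [-0.7, 0.1, -1.7]
opening: 0.104
grasp_force: 49.5
```

Converted, 0.58 rad is 0.3692.

Emit:
move_arm --pt "0 0 0.0828 0 0 0 0" --pt "0 0 0.1655 0 0 0 0" --pt "0 0 0.2419 0 0 0 0" --pt "0 0 0.3056 0 0 0 0" --pt "0 0 0.3501 0 0 0 0" --pt "0 0 0.3692 0 0 0 0" --pt "0 0 0.3692 0 0 0 0" --pt "0 0 0.3692 0 0 0 0"

```text
clock: 14.4
eef_pos: [564.4, -176.3, 194.8]
tcp_rot: [3.142, -0.0, 1.425]
contact_force: [0.9, -0.0, -2.6]
opening: 0.102
grasp_force: 49.5
```

Emit:
move_arm --pt "0 0 0 0 0 0 0" --pt "0 0 0 0 0 0 0" --pt "0 0 0 0 0 0 0" --pt "0 0 0 0 0 0 0"

```text
clock: 14.9
eef_pos: [564.4, -176.3, 194.7]
tcp_rot: [3.142, 0.0, 1.424]
contact_force: [1.0, 0.1, -1.7]
opening: 0.104
grasp_force: 49.5
```

Run:
```python
from rig import sensors, grab_frame
from h import *
s=sensors.sense();print(s["clock"],s["eef_pos"],s["tcp_rot"],s["grasp_force"],s["contact_force"])
D=np.array([.148,.989]);N=np.array([.989,-.148]);e=s["eef_pos"]
p,d=grab_frame("scene");w=cloud("scene",d);z=w[...,2]
q=rect(w,(z>132)&(z<187)&(abs(w[...,1]-e[1])<60)&(abs(w[...,0]-e[0])<30))
print("along/across",np.percentile(q[:,:2]@D,[2,98]),np.percentile(q[:,:2]@N,[2,98]))
cv2.imwrite("pics/scene4.png",p[:,:,::-1])
```

```text
14.9 [ 564.42098878 -176.30686988  194.74299443] [3.14155187e+00 2.92996703e-05 1.42389582e+00] 49.45560336112976 [ 0.95496813  0.09823965 -1.69201524]
957 rect [array([ 566.2, -176.5]), array([92.4, 10. ]), np.float64(79.0)] z [133.3 160.6 186.1] mean [ 566.5 -179.4  160.1]
along/across [-135.52373147  -47.40826908] [583.52490155 589.06726537]
```

View pics/scene4.png

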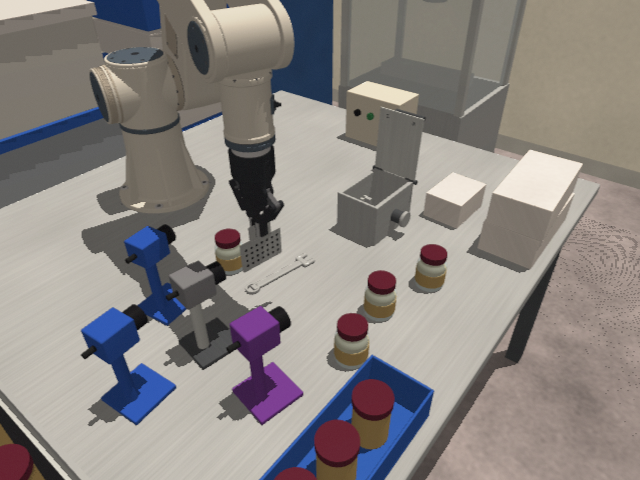

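The plate is held at (262,250) with its edge toward the grey camera's lens at (215,273). Its centre is about 92 mm from the lens at a height of 160 mm, and nothing else has moved.

```bash
python3 -c "
from rig import order
print(order.sign_off())"
```

```text
the job is handed in; nothing more can be done
None
```

I opened the flap to about upright and drew the filter plate out. I held it about 92 mm in front of the lens with its ribbed face square for over a second, then turned it edge-on and handed the job in while still holding it. The sign-off gave no verdict, but the last picture showed nothing else moved.

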